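# Set the dough sheeter one turn thinner and lock it

## Robot

A 7-joint arm with a two-finger parallel gripper is mounted at the origin on the work surface. World frame = base frame: x ahead of the robot, y to its left, z up, the work surface at z = 0. Lengths are in m, angles in rad, forces in N, time in s.
With the tool pointing down it reaches from about 0.35 to 0.9 m from the base axis. Payload 8.1 kg.
Tool frame: the origin (TCP) lies on the centre line of the jaws, within the pads' length; the fingertips stand 17 mm ahead of it and the grasp point (between the pads) lies 2 mm behind it; z points along the fingers, y is the direction in which the jaws open and shut (so a half turn about z gives the same grasp; the last joint's range is limited). The gripper opens to 92 mm and grips with 3 to 60 N. Pads are 19 mm wide; open, the fingers measure 130 mm over their backs; the gripper's body (75 mm by 190 mm) begins 47 mm behind the grasp point.
Start: joints at [1.074, 0.434, 0.025, 1.573, -0.012, 1.134, -0.075], TCP at [0.24, -0.577, 0.244] pointing down, gripper open.
Joint ranges: [-2.62, 2.62], [-0.44, 2.09], [-1.27, 1.32], [0.08, 2.57], [-1.32, 4.46], [0.12, 2], [-2.74, 2.74]. Speed limits (rad/s): [2.22, 2.22, 3.01, 3.01, 3.14, 3.14, 3.14].

## Interface

Orientations are given as a rotation vector (axis times angle).
In Python, from cell import arm, imaging, job gives the robot as it stands.
- The arm moves only by the tool jog_arm, never from a script. Its argument "moves" is a list of rows, each an object with "fingers": the closure, from -1 (fully open) to 1 (shut); "xyz": the shift along the tool's x, y, z in cm, a list of three; "angular": the turn, a rotation vector about the tool's x, y, z in rad, a list of three. In form: [{"fingers": fingers, "xyz": [dx, dy, dz], "angular": [ax, ay, az]}, ...]. A call has 1 to 12 rows; each row is the pose to reach, as a shift and turn from the pose commanded when the call began, along the tool's axes at that moment; what a row does not reach only later rows make up. A row lasts 1/8 s, in which the tool goes at most 62.5 mm and 10.7 degrees, less where a joint would pass 70% of its speed; a pose out of reach is approached as far as the arm can. A call with a gripper value outside its range is refused whole. The fingers move at their own pace and stop on an object; "grip_force" is the grip in N (left out, the last holds). Time passes only in rows, so rows that repeat a pose let the fingers close. It gives the time, the measured TCP pose, the force and the opening at its end, in the units of the state.
- arm.observe(): the state, without advancing time (a new reading comes with each control period).
- imaging.get_image(name): name is "side" or "top"; returns the picture (384x512x3 uint8, red, green, blue); there is no depth.
- imaging.camera_params(name): a dict with "fx", "fy", "cx", "cy" (pixels), "dist" ([k1, k2, p1, p2, k3] as OpenCV has them; the pictures are not rectified), "rvec" (rotation vector, rad) and "tvec" (3), from world to camera coordinates, as OpenCV has them. Camera axes: x right, y down, z forward; pixel columns grow to the right and rows downward; lengths in m; the calibration is good to about 2 mm. A picture is of the moment at which its call begins. camera_params takes no time and is no camera call.
- job.sign_off(): hands the job in, once; it reports no verdict.
The state is a dict: "clock": time; "joints": joint angles; "dq": joint speeds; "joint_efforts": joint torques, N m; "position": TCP position; "ee_rot": TCP orientation; "force": force on the tool from outside, world axes, zero at the start; "ft_torque": the same for the moment, N m; "width": opening from 0.0 (shut) to 1.0 (fully open).
Only numpy, scipy, OpenCV 4.12 (cv2) and the standard library are available. Lean on these libraries where they do the work, as an engineer would, in place of code of your own. Each camera call takes 0.05 s, during which the arm holds its last target. There are 200 camera calls.

## Task

Set the dough sheeter for the next batch: with the fingertips, push its hand wheel round by the upright black handle, clockwise seen from above, through exactly one full turn, so that the handle comes back over the flat index tab where it started; do not wind it backwards or past that. Then push the lock lever beside it all the way over to its other stop (towards the robot's right), and move clear. Only push, never grip the handle or force it, and leave everything else standing where it is.

Things in the scene. Friction and masses are not known exactly. Their poses are not given: they have to be found in the camera images.
- sheeter: The bench dough sheeter, fixed to the table: a white and steel machine with a flat steel deck 220 mm (x) by 440 mm (y) on top and a gearbox housing on its +y side below the deck, the deck's upper face 160 mm above its origin (centre of its underside). Its front faces -x of its frame. The hand wheel stands on one half of the deck (left or right), the lock lever on the other half, each 95 mm from the deck's middle.
- wheel_post: Fixed dark steel post of the hand wheel. Origin on the wheel's vertical axis, at the deck's upper face. Its +x axis points along the flat index tab (12 mm wide, 5 mm thick, lying on the deck, its end 98 mm from the axis), which shows where the handle stands at the start and must stand again after the turn.
- wheel (a joint): Turn of the hand wheel, rad: 0 at the start, growing clockwise seen from above; one turn is 6.283. The wheel is aluminium, 144 mm over its rim, three spokes, rim centre line 65 mm from the axis, rim top 49 mm above the deck. It turns with a steady friction of about 0.15 N m (2 to 3 N at the handle), has no spring and stops where it is left.
- handle: Upright black round handle on the end of one spoke, on the rim, 65 mm from the wheel's axis; 24 mm thick, from 48 to 95 mm above the deck. Origin on its own axis at the rim's centre line, 42 mm above the deck. It goes round with the wheel and turns loosely on its own pin.
- lock_post: Fixed dark steel post of the lock lever, origin on the lever's vertical pivot at the deck's upper face; its axes are parallel to the sheeter's.
- lock (a joint): Swing of the lock lever, rad: 0 to 0.2 at the start (unlocked), growing anticlockwise seen from above, so that the knob, which is on the robot's side of the pivot, moves from the robot's left to its right (to -y of the sheeter); firm stop at 1.2 (locked). Friction about 0.08 N m (1 to 2 N at the knob), no spring; it stays where it is left.
- lock_knob (a point): Upright black knob at the end of the lock lever, 65 mm from the pivot; 22 mm thick, from 28 to 88 mm above the deck. This point is on its axis, 65 mm above the deck.
- cutter: Bystander: steel ring cutter, 40 mm across, 22 mm high, on the deck at the back between wheel and lever. Origin: centre of underside.
- nozzle: Bystander: steel piping nozzle, cone 26 mm across, 38 mm high, on the deck at the front between wheel and lever. Origin: centre of underside.
- jug: Bystander: white plastic jug with a handle, 100 mm across, 130 mm high, on the table. Origin: centre of underside.
- jar: Bystander: brown glass jar with a steel cap, 70 mm across, 110 mm high, on the table. Origin: centre of underside.
- scale: Bystander: grey weighing scale, 170 by 190 by 48 mm, on the table. Origin: centre of underside.
- biscuit_tray: Bystander: dark tray of biscuits, 200 by 280 by 20 mm, on the table. Origin: centre of underside.

How it is judged:
By the outcome, as a careful person would: the job done as asked, in the order asked, and still so for the second after the job is handed in, with the robot touching nothing.
It also fails if it takes over 72 s, if anything falls off the work surface, if the arm or the gripper's body presses on something with over 40 N, if the wrist force passes 120 N, or if a joint passes its speed limit or range.

## Working session

There is one attempt and no reset: what is moved stays moved. The work goes in short steps, Python scripts to look and compute and a tool call to move; the robot and the scene stay as the last step left them, time stands still between calls to the robot, and variables do not carry over. Pictures are saved under pics/ and viewed, about 8 in all and at most 12, crops included, and the job is handed in when it is done.

Besides the shell and the picture viewer there is one more tool, called after ">>>" as name([rows], argument=value, ...), one row to a line, values as JSON. jog_arm: Moves the arm, as the interface text tells. Its arguments: {"type":"object","properties":{"moves":{"type":"array"},"grip_force":{"type":"number"}},"required":["moves"]}

```bash
mkdir -p pics
python3 - <<'E'
from cell import arm, imaging, job
import cv2
s=arm.observe()
print({k:s[k] for k in('clock','position','ee_rot','width','force')})
for n in('side','top'):
    im=imaging.get_image(n); cv2.imwrite(f'pics/{n}0_raw.png',im[:,:,::-1])
    cv2.imwrite(f'pics/{n}0.png',cv2.resize(im[:,:,::-1],(800,600),interpolation=cv2.INTER_CUBIC))
    print(n,imaging.camera_params(n))
E
```

```text
{'clock': 0.0, 'position': array([ 0.23956222, -0.57674769,  0.24296103]), 'ee_rot': array([-3.07947741e+00, -6.14160068e-01,  7.05964842e-04]), 'width': 1.0007961988486829, 'force': array([ 0.72464301,  0.15432886, -0.83491679])}
side {'fx': 466.28173489274394, 'fy': 466.28173489274394, 'cx': 262.56623223542255, 'cy': 189.14632042902548, 'dist': array([-0.11798122,  0.        ,  0.        ,  0.        ,  0.        ]), 'rvec': array([ 2.43787692, -0.24922322,  0.10002109]), 'tvec': array([-0.46649856,  0.13530058,  1.61094686])}
top {'fx': 397.0517954928285, 'fy': 397.0517954928285, 'cx': 252.62475161961697, 'cy': 189.42332566673983, 'dist': array([-0.06904383,  0.        ,  0.        ,  0.        ,  0.        ]), 'rvec': array([ 2.22689164, -1.9905803 ,  0.2105255 ]), 'tvec': array([-0.07481859,  0.51855672,  1.58893556])}
```

View pics/top0.png

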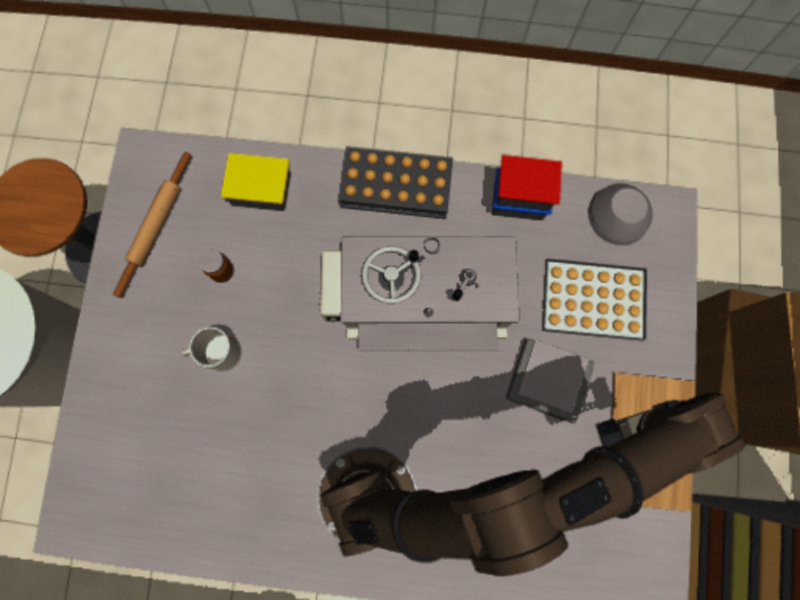

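View pics/side0.png

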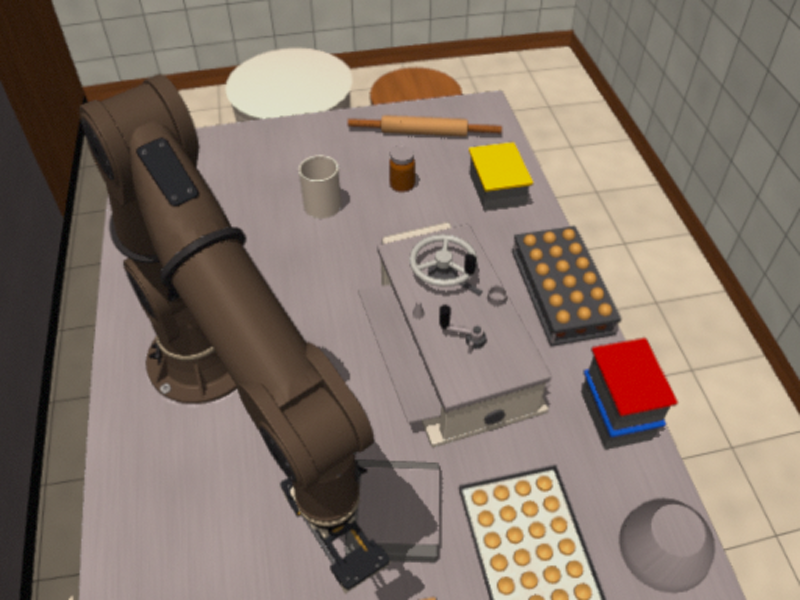

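Run:
```python
import cv2
t=cv2.imread('pics/top0_raw.png')[145:233,200:335]; s=cv2.imread('pics/side0_raw.png')[138:285,225:360]
cv2.imwrite('pics/tc.png',cv2.resize(t,None,fx=5.9,fy=5.9,interpolation=cv2.INTER_CUBIC)[:,:800])
cv2.imwrite('pics/sc.png',cv2.resize(s,None,fx=4,fy=4,interpolation=cv2.INTER_CUBIC))
```

```text
(no output)
```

View pics/tc.png

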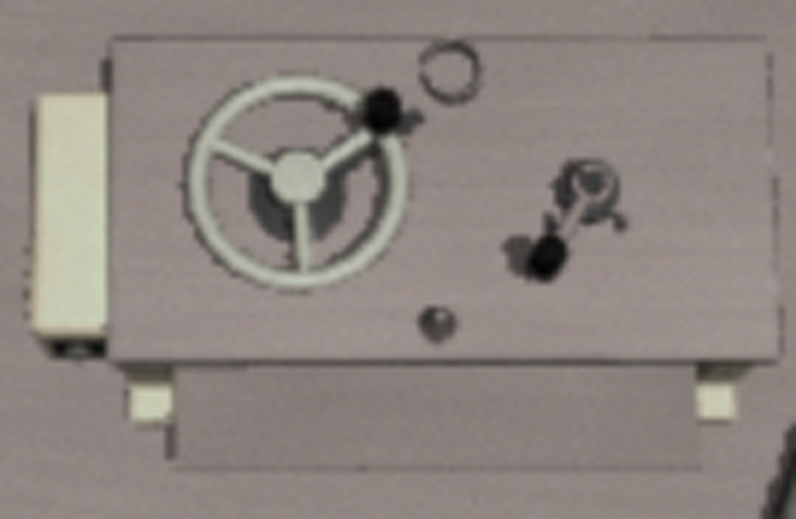

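View pics/sc.png

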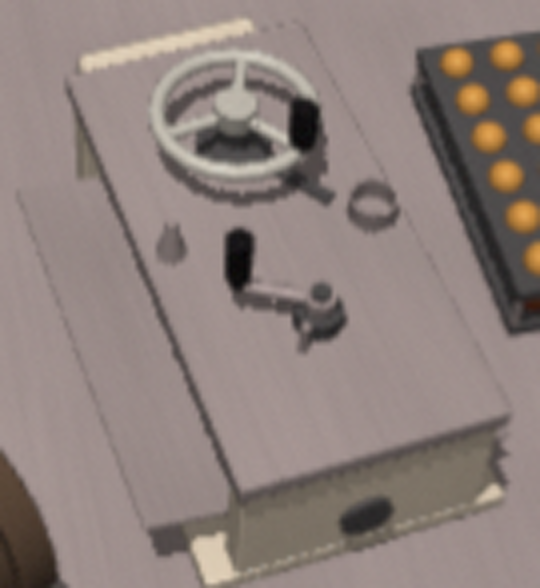

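```bash
cat > h.py <<'E'
import numpy as np, cv2
from cell import imaging
P={n:imaging.camera_params(n) for n in('side','top')}
CR={'top':(5.9,200,145),'side':(4,225,138)}
def ray(n,uv,z):
    p=P[n];K=np.array([[p['fx'],0,p['cx']],[0,p['fy'],p['cy']],[0,0,1]])
    q=cv2.undistortPoints(np.array([[uv]],float),K,p['dist'])[0,0]
    R=cv2.Rodrigues(p['rvec'])[0];d=R.T@[*q,1];o=-R.T@p['tvec']
    return (o+d*(z-o[2])/d[2])[:2]
def crop(n,uv,z):
    f,a,b=CR[n]; return ray(n,((uv[0]+.5)/f-.5+a,(uv[1]+.5)/f-.5+b),z)
def proj(n,X):
    p=P[n];K=np.array([[p['fx'],0,p['cx']],[0,p['fy'],p['cy']],[0,0,1]])
    return cv2.projectPoints(np.array([X],float),p['rvec'],p['tvec'],K,p['dist'])[0].reshape(-1,2)
E
python3 - <<'E'
from h import *
np.set_printoptions(precision=4,suppress=True)
for n,name,uv,z in [
('top','BL',(110,38),.16),('top','BR',(768,38),.16),('top','FR',(778,360),.16),('top','FL',(110,360),.16),
('side','FL',(68,88),.16),('side','BL',(300,25),.16),('side','BR',(510,415),.16),('side','FR',(238,492),.16),
('top','rimL',(188,183),.207),('top','rimR',(407,183),.207),('top','rimT',(297,75),.207),('top','rimB',(297,291),.207),
('side','rimC',(235,114),.207),('top','handle top',(382,106),.255),('side','handle top',(303,103),.255),
('top','tabend',(420,119),.163),('side','tabend',(331,196),.163),
('top','knob top',(546,253),.248),('side','knob top',(239,236),.248),('side','knob bottom',(239,284),.19),
('top','nozzle',(437,324),.17),('side','nozzle',(172,255),.163),('top','cutter',(450,73),.171),('side','cutter',(373,206),.171)]:
    print(n,name,crop(n,uv,z))
E
```

```text
top BL [0.6401 0.1337]
top BR [ 0.6902 -0.3043]
top FR [ 0.4726 -0.3264]
top FL [0.424  0.1057]
side FL [0.4213 0.0931]
side BL [0.6369 0.1281]
side BR [ 0.6866 -0.3037]
side FR [ 0.4709 -0.3269]
top rimL [0.5359 0.0662]
top rimR [ 0.5516 -0.0728]
top rimT [0.6149 0.0051]
top rimB [ 0.4739 -0.0108]
side rimC [ 0.5431 -0.0066]
top handle top [ 0.587  -0.0513]
side handle top [ 0.5861 -0.0483]
top tabend [ 0.6068 -0.0777]
side tabend [ 0.6102 -0.0717]
top knob top [ 0.507  -0.1618]
side knob top [ 0.5069 -0.1633]
side knob bottom [ 0.5092 -0.1644]
top nozzle [ 0.4696 -0.1025]
side nozzle [ 0.4697 -0.1058]
top cutter [ 0.6382 -0.0941]
side cutter [ 0.6384 -0.0951]
```

```bash
cat >> h.py <<'E'
W=np.array([.544,-.004]);R0=.065;TH0=np.radians(-47.2)
def d_ray(t,hx=.019,hy=.0095,r=.012):
    # exit distance along t of rectangle (x half hx, y half hy) grown by r
    f=lambda p:np.hypot(max(abs(p[0])-hx,0),max(abs(p[1])-hy,0))-r
    from scipy.optimize import brentq
    return brentq(lambda s:f(s*t),.005,.06)
def pusher(q,gap=0):  # q: turn in rad clockwise
    th=TH0-q;t=np.array([np.sin(th),-np.cos(th)])
    return W+R0*np.array([np.cos(th),np.sin(th)])-t*(d_ray(t)+gap)
E
python3 - <<'E'
from h import *
from cell import arm
from scipy.spatial.transform import Rotation as Ro
np.set_printoptions(precision=4,suppress=True)
s=arm.observe();R=Ro.from_rotvec(s['ee_rot']).as_matrix();p=s['position'];print(R)
Rt=np.array([[0,1,0],[1,0,0],[0,0,-1.]])
print('rot',Ro.from_matrix(R.T@Rt).as_rotvec())
a=pusher(0,.013);print('start',a,'contact',pusher(0))
for z in(.35,):print(100*R.T@(np.array([*a,z])-p), 100*R.T@(np.array([p[0],p[1],z])-p))
E
```

```text
[[ 0.9235  0.3836 -0.0006]
 [ 0.3836 -0.9235  0.0013]
 [-0.0001 -0.0014 -1.    ]]
rot [-0.0013 -0.0007 -1.1771]
start [ 0.6203 -0.0219] contact [ 0.6108 -0.0308]
[ 56.4428 -36.6535 -10.6534] [ -0.0012  -0.015  -10.6985]
```

>>> jog_arm([
  {"fingers": 1, "xyz": [0, 0, -5], "angular": [0, 0, 0]},
  {"fingers": 1, "xyz": [0, 0, -10.7], "angular": [0, 0, 0]},
  {"fingers": 1, "xyz": [5.6, -3.7, -10.7], "angular": [0, 0, -0.12]},
  {"fingers": 1, "xyz": [11.3, -7.3, -10.7], "angular": [0, 0, -0.24]},
  {"fingers": 1, "xyz": [16.9, -11, -10.7], "angular": [0, 0, -0.36]},
  {"fingers": 1, "xyz": [22.6, -14.7, -10.7], "angular": [0, 0, -0.48]},
  {"fingers": 1, "xyz": [28.2, -18.3, -10.7], "angular": [0, 0, -0.6]},
  {"fingers": 1, "xyz": [33.9, -22, -10.7], "angular": [0, 0, -0.72]},
  {"fingers": 1, "xyz": [39.5, -25.7, -10.7], "angular": [0, 0, -0.84]},
  {"fingers": 1, "xyz": [45.2, -29.3, -10.7], "angular": [0, 0, -0.96]},
  {"fingers": 1, "xyz": [50.8, -33, -10.7], "angular": [0, 0, -1.08]},
  {"fingers": 1, "xyz": [56.4, -36.7, -10.7], "angular": [0, 0, -1.177]},
], grip_force=5)

```text
clock: 1.6
position: [0.5937, -0.0601, 0.3505]
ee_rot: [-2.218, -2.225, 0.001]
force: [1.3, -0.7, -0.1]
width: 0.006
```

>>> jog_arm([
  {"fingers": 1, "xyz": [0, 0, 0], "angular": [0, 0, 0]},
  {"fingers": 1, "xyz": [0, 0, 0], "angular": [0, 0, 0]},
  {"fingers": 1, "xyz": [0, 0, 0], "angular": [0, 0, 0]},
])

```text
clock: 1.98
position: [0.5925, -0.0632, 0.3506]
ee_rot: [2.224, 2.218, -0.002]
force: [0.1, 0.5, -0.5]
width: 0.004
```

>>> jog_arm([
  {"fingers": 1, "xyz": [2, 1.4, 0], "angular": [0, 0, 0]},
  {"fingers": 1, "xyz": [4.1, 2.8, 0], "angular": [0, 0, 0]},
  {"fingers": 1, "xyz": [4.1, 2.8, 4], "angular": [0, 0, 0]},
  {"fingers": 1, "xyz": [4.1, 2.8, 7], "angular": [0, 0, 0]},
  {"fingers": 1, "xyz": [4.1, 2.8, 9], "angular": [0, 0, 0]},
  {"fingers": 1, "xyz": [4.1, 2.8, 11.1], "angular": [0, 0, 0]},
  {"fingers": 1, "xyz": [4.1, 2.8, 11.1], "angular": [0, 0, 0]},
  {"fingers": 1, "xyz": [4.1, 2.8, 11.1], "angular": [0, 0, 0]},
])

```text
clock: 2.98
position: [0.6213, -0.0213, 0.2408]
ee_rot: [2.222, 2.219, 0.001]
force: [0.2, 0.2, -0.4]
width: 0.008
```

```bash
cat > look.py <<'E'
import sys,cv2
from cell import imaging
n,out,x0,x1,y0,y1,f=sys.argv[1:]
x0,x1,y0,y1=map(int,(x0,x1,y0,y1))
im=imaging.get_image(n)[y0:y1,x0:x1,::-1]
cv2.imwrite(f'pics/{out}.png',cv2.resize(im,None,fx=float(f),fy=float(f),interpolation=cv2.INTER_CUBIC))
E
python3 look.py side s1 225 360 138 285 4
python3 - <<'E'
from h import *
from cell import arm
s=arm.observe();p=s['position'];print(p,s['force'],s['clock'])
for k in range(0,13):
    q=np.radians(k*27.5); a=pusher(q)-p[:2]; print(k*27.5,np.round([a[1]*100,a[0]*100],2))
E
```

```text
[ 0.62146956 -0.02106078  0.24098441] [-0.74210645 -0.29749194 -0.01969843] 3.025
0.0 [-0.97 -1.07]
27.5 [-3.72 -2.93]
55.0 [-5.32 -6.02]
82.5 [-5.32 -9.46]
110.0 [ -2.96 -12.84]
137.5 [  0.09 -14.4 ]
165.0 [  3.02 -14.6 ]
192.5 [  5.65 -13.89]
220.0 [  8.05 -11.16]
247.5 [ 9.   -8.05]
275.0 [ 7.84 -4.28]
302.5 [ 5.02 -1.74]
330.0 [ 1.93 -0.87]
```

View pics/s1.png

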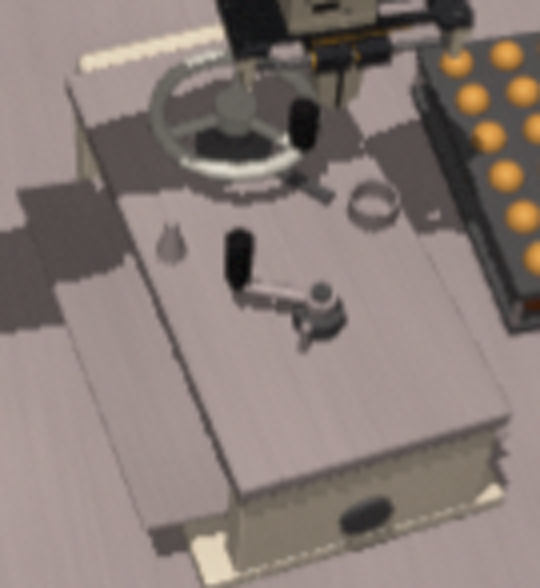

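Run:
```python
from h import *
p=np.array([.6208,-.0215])
for c in range(3):
    for k in range(1,13):
        q=10*(c*12+k)-20 ; a=(pusher(np.radians(q)) if q>=0 else pusher(0,.006 if q<0 else 0))-p
        print(q,np.round([a[1]*100,a[0]*100],1))
    p=p+np.round(a*100,1)/100
```

```text
-10 [-0.5 -0.6]
0 [-0.9 -1. ]
10 [-1.9 -1.4]
20 [-3.  -2.1]
30 [-3.9 -3.1]
40 [-4.6 -4.3]
50 [-5.1 -5.4]
60 [-5.4 -6.5]
70 [-5.6 -7.7]
80 [-5.4 -9. ]
90 [ -4.8 -10.5]
100 [ -3.9 -11.8]
110 [ 1. -1.]
120 [ 2.1 -1.7]
130 [ 3.2 -2.3]
140 [ 4.3 -2.6]
150 [ 5.4 -2.8]
160 [ 6.5 -2.8]
170 [ 7.4 -2.7]
180 [ 8.3 -2.6]
190 [ 9.3 -2.2]
200 [10.4 -1.5]
210 [11.3 -0.4]
220 [12.   0.7]
230 [0.5 1.1]
240 [0.8 2.2]
250 [1.  3.4]
260 [0.8 4.8]
270 [0.2 6.2]
280 [-0.7  7.5]
290 [-1.7  8.5]
300 [-2.8  9.3]
310 [-3.9  9.8]
320 [-5.  10.1]
330 [-6.1 10.3]
340 [-7.2 10.3]
```

>>> jog_arm([
  {"fingers": 1, "xyz": [-0.5, -0.6, 0], "angular": [0, 0, 0]},
  {"fingers": 1, "xyz": [-0.9, -1.0, 0], "angular": [0, 0, 0]},
  {"fingers": 1, "xyz": [-1.9, -1.4, 0], "angular": [0, 0, 0]},
  {"fingers": 1, "xyz": [-3.0, -2.1, 0], "angular": [0, 0, 0]},
  {"fingers": 1, "xyz": [-3.9, -3.1, 0], "angular": [0, 0, 0]},
  {"fingers": 1, "xyz": [-4.6, -4.3, 0], "angular": [0, 0, 0]},
  {"fingers": 1, "xyz": [-5.1, -5.4, 0], "angular": [0, 0, 0]},
  {"fingers": 1, "xyz": [-5.1, -5.4, 0], "angular": [0, 0, 0]},
])

```text
clock: 4.03
position: [0.5654, -0.0722, 0.2395]
ee_rot: [-2.222, -2.22, 0.003]
force: [-0.4, -0.5, 0.2]
width: 0.007
```

```bash
python3 look.py side s2 225 360 138 285 4;python3 -c "
from cell import arm;s=arm.observe();print(s['position'],s['force'])"
```

```text
[ 0.56594503 -0.071799    0.23951532] [ 0.0573367   0.16497058 -0.50735105]
```

View pics/s2.png

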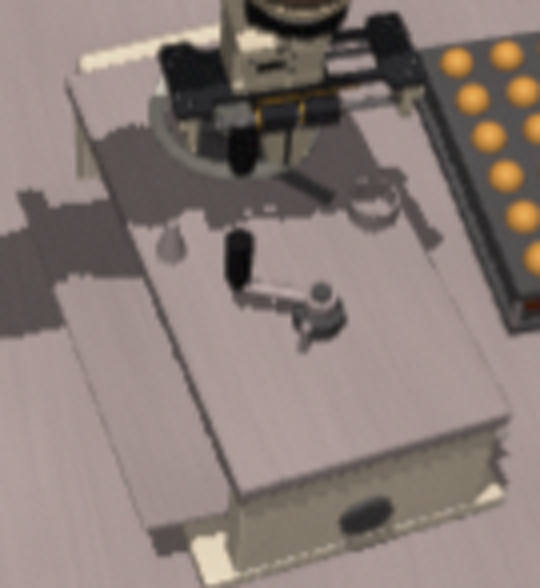

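Run:
```python
from h import *
h=crop('side',(243,129),.255);print(h,np.degrees(TH0-np.arctan2(*(h-W)[::-1])),np.hypot(*(h-W)))
p=np.array([.5657,-.0720])
for k in range(1,13):
    q=50+10*k; a=pusher(np.radians(q))-p; print(q,np.round([a[1]*100,a[0]*100],1))
```

```text
[ 0.53331845 -0.06570534] 52.62090896011812 0.06262303617548766
60 [-0.4 -1. ]
70 [-0.5 -2.2]
80 [-0.3 -3.5]
90 [ 0.2 -5. ]
100 [ 1.1 -6.2]
110 [ 2.1 -7.3]
120 [ 3.2 -8. ]
130 [ 4.3 -8.6]
140 [ 5.5 -8.9]
150 [ 6.6 -9. ]
160 [ 7.6 -9.1]
170 [ 8.6 -9. ]
```

>>> jog_arm([
  {"fingers": 1, "xyz": [-0.4, -1.0, 0], "angular": [0, 0, 0]},
  {"fingers": 1, "xyz": [-0.5, -2.2, 0], "angular": [0, 0, 0]},
  {"fingers": 1, "xyz": [-0.3, -3.5, 0], "angular": [0, 0, 0]},
  {"fingers": 1, "xyz": [0.2, -5.0, 0], "angular": [0, 0, 0]},
  {"fingers": 1, "xyz": [1.1, -6.2, 0], "angular": [0, 0, 0]},
  {"fingers": 1, "xyz": [2.1, -7.3, 0], "angular": [0, 0, 0]},
  {"fingers": 1, "xyz": [3.2, -8.0, 0], "angular": [0, 0, 0]},
  {"fingers": 1, "xyz": [4.3, -8.6, 0], "angular": [0, 0, 0]},
  {"fingers": 1, "xyz": [5.5, -8.9, 0], "angular": [0, 0, 0]},
  {"fingers": 1, "xyz": [6.6, -9.0, 0], "angular": [0, 0, 0]},
  {"fingers": 1, "xyz": [7.6, -9.1, 0], "angular": [0, 0, 0]},
  {"fingers": 1, "xyz": [8.6, -9.0, 0], "angular": [0, 0, 0]},
])

```text
clock: 5.58
position: [0.4771, 0.015, 0.2397]
ee_rot: [2.222, 2.221, -0.0]
force: [0.7, -3.5, -0.7]
width: 0.007
```

>>> jog_arm([
  {"fingers": 1, "xyz": [0, 0, 0], "angular": [0, 0, 0]},
])

```text
clock: 5.7
position: [0.4772, 0.0159, 0.2398]
ee_rot: [-2.219, -2.223, -0.002]
force: [-0.5, -0.4, -0.3]
width: 0.009
```

Run:
```python
from h import *
from cell import arm
p=arm.observe()['position'][:2]; print(p,'expected',pusher(np.radians(170)))
for k in range(1,13):
    q=170+10*k; a=pusher(np.radians(q))-p; print(q,np.round([a[1]*100,a[0]*100],1))
```

```text
[0.4772135  0.01593048] expected [0.47590617 0.01379894]
180 [0.7 0. ]
190 [1.7 0.4]
200 [2.7 1.1]
210 [3.6 2.1]
220 [4.3 3.3]
230 [4.8 4.4]
240 [5.2 5.5]
250 [5.3 6.7]
260 [5.1 8. ]
270 [4.6 9.5]
280 [ 3.7 10.8]
290 [ 2.7 11.8]
```

>>> jog_arm([
  {"fingers": 1, "xyz": [0.8, 0, 0], "angular": [0, 0, 0]},
  {"fingers": 1, "xyz": [1.8, 0.4, 0], "angular": [0, 0, 0]},
  {"fingers": 1, "xyz": [2.8, 1.1, 0], "angular": [0, 0, 0]},
  {"fingers": 1, "xyz": [3.7, 2.1, 0], "angular": [0, 0, 0]},
  {"fingers": 1, "xyz": [4.4, 3.3, 0], "angular": [0, 0, 0]},
  {"fingers": 1, "xyz": [4.9, 4.4, 0], "angular": [0, 0, 0]},
  {"fingers": 1, "xyz": [5.3, 5.5, 0], "angular": [0, 0, 0]},
  {"fingers": 1, "xyz": [5.4, 6.7, 0], "angular": [0, 0, 0]},
  {"fingers": 1, "xyz": [5.2, 8.0, 0], "angular": [0, 0, 0]},
  {"fingers": 1, "xyz": [4.7, 9.5, 0], "angular": [0, 0, 0]},
  {"fingers": 1, "xyz": [3.8, 10.8, 0], "angular": [0, 0, 0]},
  {"fingers": 1, "xyz": [2.8, 11.8, 0], "angular": [0, 0, 0]},
])

```text
clock: 7.2
position: [0.5964, 0.0418, 0.2398]
ee_rot: [2.221, 2.221, 0.002]
force: [0.2, 3.1, 0.4]
width: 0.005
```

>>> jog_arm([
  {"fingers": 1, "xyz": [0, 0, 0], "angular": [0, 0, 0]},
])

```text
clock: 7.32
position: [0.5962, 0.0404, 0.2398]
ee_rot: [2.224, 2.217, 0.0]
force: [-0.9, 0.2, -0.5]
width: 0.006
```

```bash
python3 look.py side s3 225 360 138 285 4
python3 - <<'E'
from h import *
from cell import arm
p=arm.observe()['position'][:2]; print(p,'expected',pusher(np.radians(290)))
for k in range(1,13):
    q=290+6*k; a=pusher(np.radians(q))-p; print(q,np.round([a[1]*100,a[0]*100],2))
E
```

```text
[0.59546565 0.04109475] expected [0.59488334 0.04268851]
296 [-0.48  0.43]
302 [-1.14  0.83]
308 [-1.82  1.15]
314 [-2.5  1.4]
320 [-3.17  1.57]
326 [-3.84  1.69]
332 [-4.5   1.74]
338 [-5.13  1.75]
344 [-5.73  1.72]
350 [-6.29  1.66]
356 [-6.81  1.61]
362 [-7.38  1.48]
```

View pics/s3.png

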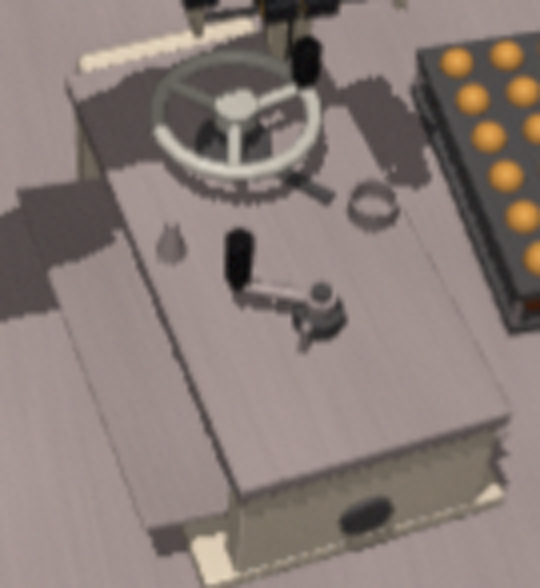

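>>> jog_arm([
  {"fingers": 1, "xyz": [-0.5, 0.4, 0], "angular": [0, 0, 0]},
  {"fingers": 1, "xyz": [-1.1, 0.8, 0], "angular": [0, 0, 0]},
  {"fingers": 1, "xyz": [-1.8, 1.1, 0], "angular": [0, 0, 0]},
  {"fingers": 1, "xyz": [-2.5, 1.4, 0], "angular": [0, 0, 0]},
  {"fingers": 1, "xyz": [-3.2, 1.6, 0], "angular": [0, 0, 0]},
  {"fingers": 1, "xyz": [-3.8, 1.7, 0], "angular": [0, 0, 0]},
  {"fingers": 1, "xyz": [-4.2, 1.7, 0], "angular": [0, 0, 0]},
  {"fingers": 1, "xyz": [-4.5, 1.7, 0], "angular": [0, 0, 0]},
  {"fingers": 1, "xyz": [-4.8, 1.7, 0], "angular": [0, 0, 0]},
  {"fingers": 1, "xyz": [-5.1, 1.7, 0], "angular": [0, 0, 0]},
  {"fingers": 1, "xyz": [-5.1, 1.7, 0], "angular": [0, 0, 0]},
])

```text
clock: 8.75
position: [0.612, -0.0092, 0.2396]
ee_rot: [2.222, 2.221, -0.001]
force: [0.5, 1.3, 0.4]
width: 0.002
```

```bash
python3 look.py side s4 225 360 138 285 4
python3 - <<'E'
from h import *
from cell import arm
import cv2
s=arm.observe();p=s['position'][:2]; print(p,'expected',pusher(np.radians(338)),s['force'])
def blob(f):
    g=cv2.imread(f).max(2); m=(g<26).astype('uint8'); m[:80 if 0 else 0]=0
    n,l,st,c=cv2.connectedComponentsWithStats(m)
    return [(st[i].tolist(),c[i].round(1).tolist()) for i in range(1,n) if 300<st[i][4]<4000]
for f in('pics/sc.png','pics/s1.png','pics/s3.png','pics/s4.png'): print(f,blob(f))
h=crop('side',(307,42),.255);print(h,np.degrees(TH0-np.arctan2(*(h-W)[::-1])))
E
```

```text
[ 0.61192946 -0.00914429] expected [ 0.61293089 -0.01017565] [-0.21760358  0.91579081 -0.04804115]
pics/sc.png [([293, 103, 23, 45, 830], [303.8, 125.7]), ([229, 234, 21, 53, 870], [238.6, 259.6])]
pics/s1.png [([225, 0, 61, 49, 1841], [254.9, 20.7]), ([291, 107, 26, 42, 812], [303.7, 126.8]), ([229, 238, 21, 49, 727], [238.9, 263.2])]
pics/s3.png [([292, 39, 26, 46, 923], [305.1, 61.2]), ([229, 234, 21, 53, 862], [238.6, 259.6])]
pics/s4.png [([210, 0, 60, 47, 1676], [239.5, 17.9]), ([303, 81, 26, 49, 1007], [315.4, 104.8]), ([229, 236, 20, 51, 798], [238.6, 261.0])]
[0.60661271 0.01636788] -65.21968077795134
```

Run:
```python
from h import *
from cell import arm
p=arm.observe()['position'][:2]
for uv in((303.8,125.9),(315.4,104.8),(305.1,61.2)):
    h=crop('side',uv,.2315);print(h,np.degrees(np.arctan2(*(h-W)[::-1])),np.hypot(*(h-W)))
    h=crop('top',(382,109),.2315)
print('top',h,np.degrees(np.arctan2(*(h-W)[::-1])))
for q in(338,342,346,350,354,358,360,362):print(q,np.round((pusher(np.radians(q))-p)[::-1]*100,2))
```

```text
[ 0.58756965 -0.05159554] -47.528562963071685 0.0645263456807237
[ 0.60259237 -0.03130409] -24.9855522329104 0.06464192759341264
[0.6070066  0.01749866] 18.84030096270862 0.06657345178057762
top [ 0.59167774 -0.05160632] -44.95704983357394
338 [-0.1  0.1]
342 [-0.51  0.08]
346 [-0.89  0.05]
350 [-1.27  0.02]
354 [-1.62 -0.02]
358 [-1.97 -0.07]
360 [-2.16 -0.12]
362 [-2.35 -0.17]
```

>>> jog_arm([
  {"fingers": 1, "xyz": [-0.3, 0.1, 0], "angular": [0, 0, 0]},
  {"fingers": 1, "xyz": [-0.6, 0.1, 0], "angular": [0, 0, 0]},
  {"fingers": 1, "xyz": [-0.9, 0.0, 0], "angular": [0, 0, 0]},
  {"fingers": 1, "xyz": [-1.2, 0.0, 0], "angular": [0, 0, 0]},
  {"fingers": 1, "xyz": [-1.5, 0.0, 0], "angular": [0, 0, 0]},
  {"fingers": 1, "xyz": [-1.7, 0.0, 0], "angular": [0, 0, 0]},
  {"fingers": 1, "xyz": [-1.7, 0.0, 0], "angular": [0, 0, 0]},
])

```text
clock: 9.68
position: [0.6121, -0.0262, 0.2397]
ee_rot: [2.222, 2.22, -0.001]
force: [0.2, 1.5, -1.5]
width: 0.003
```

```bash
cat >> h.py <<'E'
def blobs(f):
    g=cv2.imread(f).max(2); m=(g<26).astype('uint8')
    n,l,st,c=cv2.connectedComponentsWithStats(m)
    return [(st[i].tolist(),c[i].round(1).tolist()) for i in range(1,n) if 300<st[i][4]<4000]
E
cat > chk.py <<'E'
import sys,os
os.system(f'python3 look.py side {sys.argv[1]} 225 360 138 285 4')
from h import *
from cell import arm
s=arm.observe();print(s['position'],s['force'],s['clock'])
for st,c in blobs(f'pics/{sys.argv[1]}.png'):
    h=crop('side',c,.2315);print(st,c,h,'ang',np.degrees(np.arctan2(*(h-W)[::-1])))
E
python3 chk.py s5
```

```text
[ 0.61207271 -0.02618126  0.23966556] [ 0.85767379  1.3182461  -0.9350916 ] 9.725
[214, 0, 64, 59, 1953] [245.1, 26.1] [0.56836504 0.06677596] ang 71.00367536052899
[294, 99, 25, 47, 953] [305.6, 122.0] [ 0.59005376 -0.04782191] ang -43.5774908326405
[229, 235, 20, 53, 780] [238.7, 261.6] [ 0.50476603 -0.17437911] ang -102.96770189012881
```

>>> jog_arm([
  {"fingers": 1, "xyz": [-0.2, 0.0, 0], "angular": [0, 0, 0]},
  {"fingers": 1, "xyz": [-0.35, -0.05, 0], "angular": [0, 0, 0]},
  {"fingers": 1, "xyz": [-0.35, -0.05, 0], "angular": [0, 0, 0]},
  {"fingers": 1, "xyz": [0.8, 1.0, 0], "angular": [0, 0, 0]},
  {"fingers": 1, "xyz": [2, 2, 0], "angular": [0, 0, 0]},
  {"fingers": 1, "xyz": [4, 4, 0], "angular": [0, 0, 0]},
  {"fingers": 1, "xyz": [8, 6, 0], "angular": [0, 0, 0]},
  {"fingers": 1, "xyz": [12, 6, 0], "angular": [0, 0, 0]},
  {"fingers": 1, "xyz": [12, 6, 0], "angular": [0, 0, 0]},
  {"fingers": 1, "xyz": [12, 6, 0], "angular": [0, 0, 0]},
])

```text
clock: 10.98
position: [0.6722, 0.0947, 0.2394]
ee_rot: [2.221, 2.222, -0.001]
force: [0.2, 0.5, -1.0]
width: 0.003
```

```bash
python3 chk.py s6; python3 -c "
from h import blobs;print(blobs('pics/sc.png'))"
```

```text
[0.67231282 0.09369547 0.23951001] [-0.57270283  0.52216823  0.24444458] 11.025
[293, 103, 23, 46, 848] [303.8, 125.7] [ 0.5876247  -0.05138784] ang -47.367689903426175
[229, 235, 21, 53, 871] [238.8, 259.8] [ 0.50523886 -0.1727322 ] ang -102.93751946321285
[([293, 103, 23, 45, 830], [303.8, 125.7]), ([229, 234, 21, 53, 870], [238.6, 259.6])]
```

View pics/s6.png

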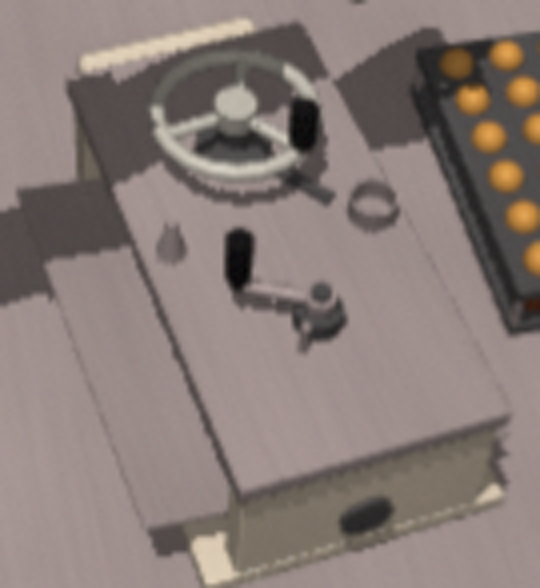

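```bash
cat >> h.py <<'E'
L=np.array([.5664,-.1944]);KN=.065
def lockp(phi,gap=0):
    t=np.array([-np.sin(phi),np.cos(phi)])
    return L+KN*np.array([np.cos(phi),np.sin(phi)])-t*(d_ray(t,r=.011)+gap)
E
python3 - <<'E'
from h import *
p=np.array([.6723,.0942]);a=lockp(np.radians(152.1),.013);print(a,(a-p)[::-1]*100)
for k in range(12):
    f=152.1+7*k; print(f,np.round((lockp(np.radians(f))-a)[::-1]*100,1),lockp(np.radians(f)))
E
```

```text
[ 0.52589251 -0.13199561] [-22.61956089 -14.64074871]
152.1 [-1.1 -0.6] [ 0.51980943 -0.14348456]
159.1 [-1.9 -1.2] [ 0.5135049  -0.15071203]
166.1 [-2.6 -1.8] [ 0.50837667 -0.15828518]
173.1 [-3.4 -2.2] [ 0.50435155 -0.16609111]
180.1 [-4.2 -2.5] [ 0.50136432 -0.17401345]
187.1 [-5.  -2.7] [ 0.49934501 -0.1819341 ]
194.1 [-5.8 -2.8] [ 0.49820907 -0.18973498]
201.1 [-6.5 -2.8] [ 0.49784773 -0.19729979]
208.1 [-7.3 -2.8] [ 0.49811577 -0.20451577]
215.1 [-7.9 -2.7] [ 0.49881263 -0.21127534]
222.1 [-8.5 -2.6] [ 0.4996484  -0.21747773]
229.1 [-9.2 -2.5] [ 0.50098301 -0.22372953]
```

>>> jog_arm([
  {"fingers": 1, "xyz": [0, 0, -5], "angular": [0, 0, 0]},
  {"fingers": 1, "xyz": [0, 0, -9], "angular": [0, 0, 0]},
  {"fingers": 1, "xyz": [-5, -3.3, -9], "angular": [0, 0, 0]},
  {"fingers": 1, "xyz": [-10, -6.5, -9], "angular": [0, 0, 0]},
  {"fingers": 1, "xyz": [-15, -10, -9], "angular": [0, 0, 0]},
  {"fingers": 1, "xyz": [-20, -13.2, -9], "angular": [0, 0, 0]},
  {"fingers": 1, "xyz": [-22.4, -14.7, -9], "angular": [0, 0, 0]},
  {"fingers": 1, "xyz": [-22.4, -14.7, -9], "angular": [0, 0, 0]},
  {"fingers": 1, "xyz": [-22.4, -14.7, -9], "angular": [0, 0, 0]},
])

```text
clock: 12.15
position: [0.5252, -0.1295, 0.33]
ee_rot: [2.222, 2.22, 0.001]
force: [1.0, 0.4, 0.5]
width: 0.004
```

>>> jog_arm([
  {"fingers": 1, "xyz": [0, 0, 3], "angular": [0, 0, 0]},
  {"fingers": 1, "xyz": [0, 0, 6], "angular": [0, 0, 0]},
  {"fingers": 1, "xyz": [0, 0, 8], "angular": [0, 0, 0]},
  {"fingers": 1, "xyz": [0, 0, 9.5], "angular": [0, 0, 0]},
  {"fingers": 1, "xyz": [0, 0, 9.5], "angular": [0, 0, 0]},
  {"fingers": 1, "xyz": [-1.3, -0.6, 9.5], "angular": [0, 0, 0]},
  {"fingers": 1, "xyz": [-2.1, -1.2, 9.5], "angular": [0, 0, 0]},
  {"fingers": 1, "xyz": [-2.9, -1.7, 9.5], "angular": [0, 0, 0]},
  {"fingers": 1, "xyz": [-3.7, -2.1, 9.5], "angular": [0, 0, 0]},
  {"fingers": 1, "xyz": [-4.5, -2.4, 9.5], "angular": [0, 0, 0]},
  {"fingers": 1, "xyz": [-5.3, -2.6, 9.5], "angular": [0, 0, 0]},
  {"fingers": 1, "xyz": [-6.1, -2.7, 9.5], "angular": [0, 0, 0]},
])

```text
clock: 13.65
position: [0.498, -0.1909, 0.2347]
ee_rot: [-2.221, -2.222, -0.0]
force: [1.8, 2.0, 0.1]
width: 0.005
```

>>> jog_arm([
  {"fingers": 1, "xyz": [-0.6, 0, 0], "angular": [0, 0, 0]},
  {"fingers": 1, "xyz": [-1.1, 0, 0], "angular": [0, 0, 0]},
  {"fingers": 1, "xyz": [-1.5, 0.1, 0], "angular": [0, 0, 0]},
  {"fingers": 1, "xyz": [-1.8, 0.1, 0], "angular": [0, 0, 0]},
  {"fingers": 1, "xyz": [-2.1, 0.1, 0], "angular": [0, 0, 0]},
  {"fingers": 1, "xyz": [-2.1, 0.1, 0], "angular": [0, 0, 0]},
])

```text
clock: 14.4
position: [0.4991, -0.2111, 0.2347]
ee_rot: [-2.221, -2.222, -0.001]
force: [2.6, 4.0, -0.2]
width: 0.006
```

```bash
python3 chk.py s7
```

```text
[ 0.49914831 -0.2111907   0.23476621] [ 2.53418094  3.30500955 -0.76941831] 14.45
[200, 170, 177, 49, 2294] [306.4, 192.9] [ 0.57167629 -0.11944896] ang -76.5190315255621
[262, 302, 26, 57, 1154] [274.2, 328.6] [ 0.5156216  -0.23965495] ang -96.86669510860202
```

View pics/s7.png

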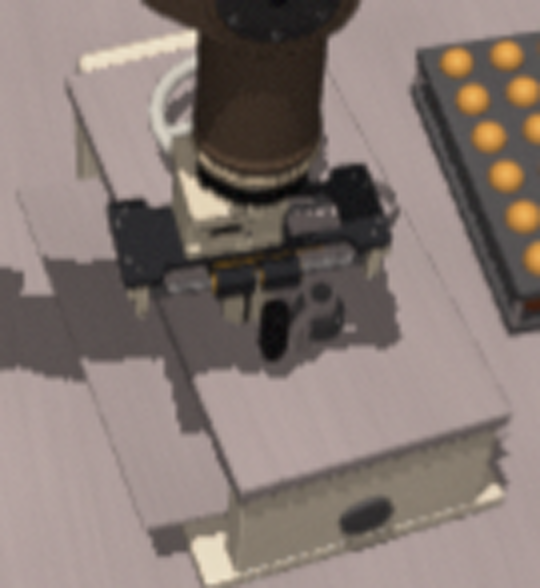

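>>> jog_arm([
  {"fingers": 1, "xyz": [-0.15, 0, 0], "angular": [0, 0, 0]},
  {"fingers": 1, "xyz": [-0.15, 0, 0], "angular": [0, 0, 0]},
])

```text
clock: 14.7
position: [0.4992, -0.2114, 0.2347]
ee_rot: [-2.219, -2.222, -0.002]
force: [1.9, 8.1, 0.7]
width: 0.005
```

>>> jog_arm([
  {"fingers": 1, "xyz": [-0.15, 0.0, 0], "angular": [0, 0, 0]},
  {"fingers": 1, "xyz": [-0.15, 0.0, 0], "angular": [0, 0, 0]},
])

```text
clock: 14.95
position: [0.4992, -0.2116, 0.2347]
ee_rot: [-2.217, -2.223, -0.003]
force: [2.0, 11.6, 1.1]
width: 0.004
```

>>> jog_arm([
  {"fingers": 1, "xyz": [1, -0.5, 0], "angular": [0, 0, 0]},
  {"fingers": 1, "xyz": [2.5, -1, 0], "angular": [0, 0, 0]},
  {"fingers": 1, "xyz": [2.5, -1, -4], "angular": [0, 0, 0]},
  {"fingers": 1, "xyz": [2.5, -1, -9], "angular": [0, 0, 0]},
  {"fingers": 1, "xyz": [2.5, -1, -14], "angular": [0, 0, 0]},
  {"fingers": 1, "xyz": [8, -3, -14], "angular": [0, 0, 0]},
  {"fingers": 1, "xyz": [14, -5, -14], "angular": [0, 0, 0]},
  {"fingers": 1, "xyz": [20, -6, -14], "angular": [0, 0, 0]},
  {"fingers": 1, "xyz": [26, -6, -14], "angular": [0, 0, 0]},
  {"fingers": 1, "xyz": [32, -6, -14], "angular": [0, 0, 0]},
  {"fingers": 1, "xyz": [38, -6, -14], "angular": [0, 0, 0]},
  {"fingers": 1, "xyz": [44, -6, -14], "angular": [0, 0, 0]},
])

```text
clock: 16.45
position: [0.4383, 0.2268, 0.3748]
ee_rot: [2.222, 2.219, -0.0]
force: [0.6, -0.5, -1.0]
width: 0.005
```

>>> jog_arm([
  {"fingers": 1, "xyz": [6, 0, 0], "angular": [0, 0, 0]},
  {"fingers": 1, "xyz": [12, 0, 0], "angular": [0, 0, 0]},
  {"fingers": 1, "xyz": [12, 0, 0], "angular": [0, 0, 0]},
  {"fingers": 1, "xyz": [12, 0, 0], "angular": [0, 0, 0]},
])

```text
clock: 16.95
position: [0.4387, 0.3451, 0.3743]
ee_rot: [2.22, 2.221, -0.002]
force: [0.2, -0.4, 0.8]
width: 0.003
```

```bash
python3 chk.py s8
python3 - <<'E'
from h import *
for z,uv in((.218,(274.2,328.6)),): 
    h=crop('side',uv,z);v=h-L;print(h,np.degrees(np.arctan2(v[1],v[0]))%360)
for st,c in blobs('pics/s8.png')[-1:]:
    h=crop('side',c,.218);v=h-L;print(h,np.degrees(np.arctan2(v[1],v[0]))%360)
h=crop('side',(238.6,259.6),.218);v=h-L;print(h,np.degrees(np.arctan2(v[1],v[0]))%360)
E
```

```text
[0.43920189 0.34427552 0.37453345] [-0.27345923 -0.8688206  -0.54255284] 17.0
[293, 102, 23, 47, 876] [303.8, 125.3] [ 0.58773484 -0.05097234] ang -47.04411666655354
[263, 305, 23, 54, 1024] [274.6, 330.7] [ 0.51544501 -0.24153942] ang -96.85472438583339
[ 0.51879757 -0.23030154] 217.02343434582988
[ 0.5186188  -0.23220921] 218.35453154751292
[ 0.50818358 -0.16233795] 151.15671484856236
```

View pics/s8.png

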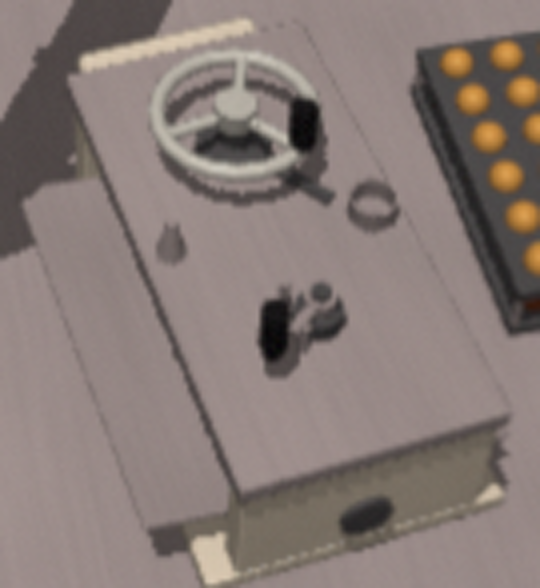

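```bash
python3 -c "
from cell import job;print(job.sign_off())"
```

```text
the job is handed in; nothing more can be done
None
```

I turned the hand wheel one full clockwise turn and pushed the lock lever over to its other stop. The arm is clear, and I handed the job in at about 17 s on the robot's clock.

- **Wheel:** I pushed the handle with the closed fingertips and never gripped it. In the last side picture it stands within half a pixel (about half a degree) of where it started, over the index tab. The push forces I read were about 3 to 4 N.
- **Lock lever:** it swung about 67° (1.17 rad) by the pictures. At the end the fingers pushed 3 mm further but it moved only 0.5 mm, while the force rose to about 12 N, so I take it to be at its firm stop.
- **Everything else:** the cutter and nozzle look unmoved in the last side picture. That crop did not show the jug, jar, scale or most of the biscuit tray, so I did not check them again. The tool stayed well above the table the whole time.

No check failed. The top view put the handle's starting angle about 2.5° off the side view, so I judged the end position by comparing side pictures from before and after.

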